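# Index the hinge dial and offer up the next hinge leaf

### The arm

A 6-joint arm with a two-finger parallel gripper is mounted at the origin on the work surface. World frame = base frame: x ahead of the robot, y to its left, z up, the work surface at z = 0. Lengths are in m, angles in rad, forces in N, time in s.
With the tool pointing down it reaches from about 0.25 to 0.775 m from the base axis. Payload 4 kg.
Tool frame: the origin (TCP) lies between the finger pads; the fingertips stand ahead of it and the grasp point (between the pads) lies 11 mm behind it (env.tcp_to_tips is the z of the fingertips in the tool frame, in m); z points along the fingers, y is the line along which they close (so a half turn about z gives the same grasp; the last joint's range is limited). The gripper opens to 94 mm and grips with 3 to 60 N. Pads are 16 mm wide; open, the fingers measure 119 mm over their backs; the gripper's body (75 mm by 177 mm) begins 78 mm behind the grasp point.
Start: joints at [-1.335, 0.087, 1.371, -0, 1.684, -0.103], TCP at [0.183, -0.519, 0.214] pointing down, gripper open.
Joint ranges: [-3.1, 3.1], [-0.76, 2.03], [0.27, 2.55], [-1.08, 4.22], [0.17, 2.65], [-2.57, 2.57]. Speed limits (rad/s): [2.79, 2.79, 3.14, 3.14, 3.14, 3.14].

### API

Orientations are given as a unit quaternion [w, x, y, z].
In Python, from station import env, hand, kin, grab_frame, camera_info gives the robot as it stands. Calls block until the motion is done:
- env.movep(position, orientation): joint-space move of the TCP to a pose.
- env.servo_line(position, speed=0.15, ori=None): straight line of the TCP; ori=None keeps the orientation; speed is the mean speed in m/s.
- env.move_j(angles): joint-space move.
- hand.release() and hand.clamp(): open the fingers fully, or close them until they stop; the grip force is fixed at half the most.
- env.dwell(seconds).
- kin.inverse_kinematics(position, orientation): joint angles nearest the present ones, or None.
- env.state(): the state.
- grab_frame(name): name is "side" or "top" or "wrist"; returns the picture (400x640x3 uint8, red, green, blue); there is no depth.
- camera_info(name): a dict with "fx", "fy", "cx", "cy" (pixels), "extrinsics" (4x4, takes a point from camera to world coordinates). Camera axes: x right, y down, z forward; pixel columns grow to the right and rows downward; lengths in m; the calibration is good to about 2 mm. The wrist camera is an equidistant fisheye: a pixel r from the principal point sees the ray r / f radians off the axis. A picture is of the moment at which its call begins: read the wrist's pose just before it. camera_info takes no time and is no camera call; for the wrist camera it gives the pose at the moment of the call.
A pose or a line that the arm cannot do raises env.Unreachable and nothing moves.
- env.hand_in(): hands the job in; it is judged then, once.
The state is a dict: "time_s": time; "q": joint angles; "dq": joint speeds; "joint_torque": joint torques, N m; "eef_pos": TCP position; "tcp_rot": TCP orientation; "wrist_force": force on the tool from outside, world axes, zero at the start; "wrist_torque": the same for the moment, N m; "grip_width": opening from 0.0 (shut) to 1.0 (fully open); "grasp_force": force on a finger pad.
Only numpy, scipy, OpenCV 4.12 (cv2) and the standard library are available. Lean on these libraries where they do the work, as an engineer would, in place of code of your own. Each camera call takes 0.05 s, during which the arm holds its last target. There are 200 camera calls.

### The job

Turn the hinge-assembly dial one station clockwise as seen from above (the red tee is its handle), let it settle in its detent and let go, so that the loaded hinge moves on towards the pin press and the next jamb block, with its bare two-knuckle leaf, comes round to the yellow load pointer. Then draw the leaf with the single middle knuckle out of the rack and offer it up to that jamb leaf: its knuckle between the other two, roughly equal washer gaps above and below it, and the pin holes in line so that a pin would drop straight through. The job finishes while you are still holding it there in the gripper, steady, not resting on the lower knuckle and not forced against the jamb; leave everything else where it stands.

Things in the scene. Friction and masses are not known exactly. Their poses are not given: they have to be found in the camera images.
- index_table: hinge-assembly table: round grey base (310 mm across) fixed to the bench; origin: centre of its underside, on the dial's axis, z up; its own -x points at the load position. On it a steel dial, 290 mm across, face 75 mm above the bench, with six blue jamb blocks 60 degrees apart, tops at 165 mm, each with a two-knuckle leaf in a radial plane; four also have a second leaf and a brass pin (tops to 197 mm)
- load_pointer (a point): small yellow pointer on a grey lug of the base at the load position, 163 mm from the dial's axis; the lug reaches out to 190 mm and up to 62 mm above the bench; this point is the pointer's top
- press_ram (a point): tip of the blue pin press's ram, 212 mm above the bench, 130 mm from the dial's axis and 120 degrees clockwise (seen from above) of the load position. The press is fixed on the base: head and cylinder 44 mm across above this point up to 362 mm, arm outwards to a column 225 to 265 mm from the axis
- dial (a joint): rotation of the dial about its vertical axis, rad; 0 at the start, grows as it turns clockwise seen from above. Spring detents every 1.047 rad (60 degrees), peak about 0.5 N m a quarter of the way on (at 0.26 rad); past half-way it pulls on into the next one. Friction 0.06 N m. One station on = 1.047
- dial_tee (a point): centre of the red tee handle on the dial's axis, 217 mm above the bench: a bar 90 mm long, 14 mm thick, 24 mm high (205 to 229 mm) on a 13 mm post, which is clear down to 160 mm. The point's x axis runs along the bar and turns with the dial; z up
- jamb_gap (a point): on the next jamb's bare leaf: the point on its vertical pin axis half-way between its two knuckles, 130 mm from the dial's axis, 129 mm above the bench; turns with the dial, reaching the load position after one index. Knuckles 30 mm across, 16 mm bores, 25 mm high, 34 mm gap between. Leaf from 87 to 171 mm above the bench; its plate ends 17 mm inside the pin axis; outwards is free
- leaf: the leaf to offer up: loose, steel, about 0.4 kg, plate 58 x 8 mm, 84 mm high, one knuckle at mid height (30 mm across, 26 mm high, 16 mm bore). Origin: middle of the plate's lower edge; z up along the pin axis, x from knuckle to free edge (plate x -29 to +29 mm, pin axis x = -46 mm), y through the thickness. Upright in a rack slot; grip it from above at the plate's top near x = -5 mm (balance -11)
- leaf_knuckle (a point): centre of the loose leaf's knuckle, on its pin axis, 42 mm above the leaf's lower edge; axes as leaf
- rack: grey rack fixed to the bench, 212 x 70 mm (y from -40 to +30 mm), 36 mm high; origin on its underside, amid the slots. Three slots along its y at x = -65, 0, +65 mm, 10 mm wide, floor 12 mm above the bench, 24 mm deep; leaves stand upright in them, knuckles overhanging its +y side, tops 96 mm above the bench. Which slot holds which leaf varies
- spare_leaf_a: bystander: steel leaf with two knuckles (top and bottom), plate and axes as leaf, loose in the rack
- spare_leaf_b: bystander: another two-knuckle leaf, loose in the rack
- socket_large: bystander: black impact socket, 66 mm across, 78 mm high, standing; origin under its centre
- socket_small: bystander: black impact socket, 50 mm across, 62 mm high, standing; origin under its centre
- hammer: bystander: hammer with wooden handle, 280 mm long, lying on the bench; its x runs from handle to head
- washer_dish: bystander: small steel dish of brass washers, 92 mm across, 28 mm high; origin under its centre
- impact_wrench: bystander: grey cordless impact wrench lying on its side, about 240 x 230 x 75 mm; origin under its motor housing
- pin_block: fixed wooden block 100 x 65 mm with brass hinge pins standing in it, tops 98 mm above the bench; origin: centre of its underside
There are look-alikes about, which are no part of the job. Leave any blue or orange look-alike of the leaf alone.

How it is judged:
On the way, in this order (a step that is already met when the one before it is completed fails the run):
1. the dial is one station on, settled in its detent and let go (value of joint dial between 0.967 and 1.127 rad and velocity of joint dial between -0.1 and 0.1 rad/s and contact force between the fingers and index_table below 0.5 N), for 0.3 s.
2. the single-knuckle leaf is drawn up out of the rack, held in the gripper (height (world z) of leaf above 0.04 m and contact force between the fingers and leaf above 2 N), for 0.2 s.
At the end, for the whole second after the job is handed in: Dial at 1.047 rad within 0.08; leaf held still in the gripper, its pin axis within 3.5 mm of the jamb's and parallel within 0.07 rad, its knuckle within 3 mm of half-way between the jamb's two, pressing on the table's parts with under 10 N; bystanders within 20 mm of where they stood (value of joint dial between 0.967 and 1.127 rad and horizontal distance between leaf_knuckle and jamb_gap below 0.0035 m and z of leaf_knuckle in the frame of jamb_gap between -0.003 and 0.003 m and angle between the z axis of leaf and the z axis of jamb_gap, either way round below 0.07 rad and contact force between the fingers and leaf above 2 N and contact force between leaf and index_table below 10 N and linear speed of leaf below 0.02 m/s and distance of each of spare_leaf_a, spare_leaf_b, socket_large, socket_small, hammer, washer_dish, impact_wrench from where it was at the start of the episode below 0.02 m); the arm keeps its last pose, push and grip.
It fails at once if the leaf is forced against the dial, jamb or press with more than 30 N (contact force between leaf and index_table above 30 N).
It fails at once if a bystander is knocked away (moved more than 40 mm) (distance of any of spare_leaf_a, spare_leaf_b, socket_large, socket_small, hammer, washer_dish, impact_wrench from where it was at the start of the episode above 0.04 m).
It also fails if it takes over 61 s, if anything falls off the work surface, if the arm or the gripper's body presses on something with over 40 N, if the wrist force passes 120 N, or if a joint passes its speed limit or range.

## Working session

There is one attempt and no reset: what is moved stays moved. The work goes in short steps, each a Python script; the robot and the scene stay as the last script left them, time stands still between calls to the robot, and variables do not carry over. Pictures are saved under pics/ and viewed, at most 12 in all, crops included, and the job is handed in when it is done.

```bash
ls; mkdir -p pics
python3 - <<'E'
from station import env, hand, kin, grab_frame, camera_info
import cv2, numpy as np
for n in ["top","side"]:
    cv2.imwrite(f"pics/{n}0.png", grab_frame(n)[:,:,::-1])
    c=camera_info(n); print(n,c["fx"],c["cx"],c["cy"],np.round(c["extrinsics"],3).tolist())
c=camera_info("wrist");print(c["fx"],c["cx"],c["cy"],np.round(c["extrinsics"],3).tolist())
s=env.state();print(s["time_s"],s["eef_pos"],s["tcp_rot"],env.tcp_to_tips)
E
```

```text
pics
top 447.6039232079793 318.1951678911063 198.19730962706961 [[0.006, -0.99, 0.14, 0.244], [-1.0, -0.006, -0.001, -0.064], [0.002, -0.14, -0.99, 1.694], [0.0, 0.0, 0.0, 1.0]]
side 450.4900878421354 318.3526090434339 198.53294150482031 [[0.995, -0.074, 0.07, 0.367], [-0.101, -0.787, 0.609, -0.85], [0.01, -0.613, -0.79, 1.144], [0.0, 0.0, 0.0, 1.0]]
309.70691628693146 317.39647770577375 200.91925145671883 [[0.333, -0.916, -0.224, 0.247], [-0.943, -0.324, -0.076, -0.497], [-0.002, 0.237, -0.972, 0.384], [0.0, 0.0, 0.0, 1.0]]
0.1 [ 0.18267757 -0.51829528  0.21244673] [-9.49420212e-04  9.85686669e-01  1.68584944e-01 -7.14941263e-05] 0.008
```

View pics/top0.png

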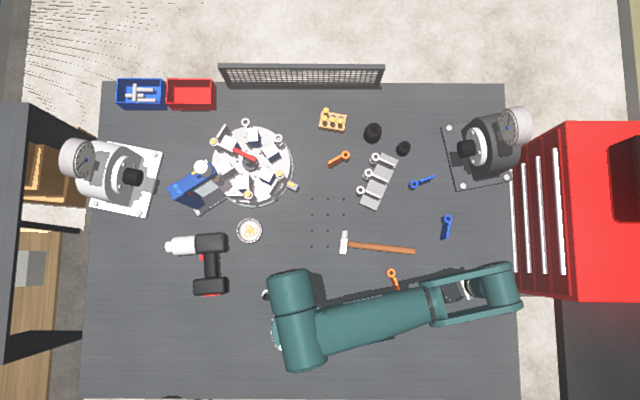

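View pics/side0.png

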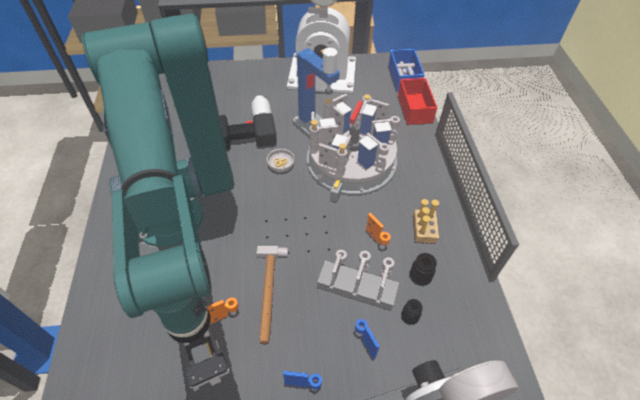

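The top view shows the dial at about (250,163), the red tee at (245,155), the pointer at (292,186), the press head at (200,167) and the rack at (378,180). Knuckles overhang its +x/left side. I'll enlarge this region and measure.

```bash
cat > h.py <<'E'
import numpy as np, cv2
from station import env, hand, kin, grab_frame, camera_info
from scipy.spatial.transform import Rotation as R
def ray(c,u,v,fish=False):
    x,y=(u-c["cx"])/c["fx"],(v-c["cy"])/c["fy"]
    if fish:
        r=np.hypot(x,y); d=np.array([x/r*np.sin(r),y/r*np.sin(r),np.cos(r)])
    else: d=np.array([x,y,1.])
    E=np.array(c["extrinsics"]); return E[:3,3],E[:3,:3]@d
def onz(c,u,v,z,fish=False):
    o,d=ray(c,u,v,fish); return o+d*(z-o[2])/d[2]
def proj(c,p,fish=False):
    E=np.array(c["extrinsics"]); q=E[:3,:3].T@(np.array(p)-E[:3,3])
    if fish:
        r=np.hypot(q[0],q[1]); t=np.arctan2(r,q[2]); m=q[:2]/r*t
    else: m=q[:2]/q[2]
    return np.array([c["fx"]*m[0]+c["cx"],c["fy"]*m[1]+c["cy"]])
def down(yaw):  # tool z down, tool y (closing) at world angle yaw
    y=np.array([np.cos(yaw),np.sin(yaw),0]); z=np.array([0,0,-1.])
    q=R.from_matrix(np.c_[np.cross(y,z),y,z]).as_quat(); return q[[3,0,1,2]]
def blobs(mask,n=3):
    k,l,s,c=cv2.connectedComponentsWithStats(mask.astype(np.uint8))
    for i in sorted(range(1,k),key=lambda i:-s[i,4])[:n]: yield c[i],s[i],np.argwhere(l==i)[:,::-1]
E
python3 - <<'E'
from h import *
im=cv2.imread("pics/top0.png"); c=camera_info("top")
hsv=cv2.cvtColor(im,cv2.COLOR_BGR2HSV)
roi=np.zeros(im.shape[:2],bool); roi[110:215,165:310]=1
red=((hsv[...,0]<8)|(hsv[...,0]>172))&(hsv[...,1]>150)&(hsv[...,2]>80)&roi
for ce,s,p in blobs(red,2):
    r=cv2.minAreaRect(p.astype(np.float32)); b=[onz(c,*x,.229) for x in cv2.boxPoints(r)]
    print("red",ce,s,r,onz(c,*ce,.229),np.round(b,3).tolist())
yel=(hsv[...,0]>20)&(hsv[...,0]<35)&(hsv[...,1]>120)&(hsv[...,2]>100)&roi
for ce,s,p in blobs(yel,6): print("yel",ce,s,onz(c,*ce,.07))
a=cv2.resize(im[115:215,170:310],None,fx=5,fy=5,interpolation=cv2.INTER_CUBIC)
cv2.imwrite("pics/dial.png",a)
cv2.imwrite("pics/rack.png",cv2.resize(im[135:220,340:430],None,fx=6,fy=6,interpolation=cv2.INTER_CUBIC))
E
```

```text
red [234.75  150.125] [233 148   5   5   8] ((234.90003967285156, 150.30001831054688), (4.919349670410156, 2.236067771911621), 63.43495178222656) [0.61176674 0.21553695 0.229     ] [[0.617, 0.222, 0.229], [0.62, 0.216, 0.229], [0.605, 0.208, 0.229], [0.602, 0.214, 0.229]]
red [240.5 153.5] [240 153   2   2   2] ((240.5, 153.5), (1.4142135381698608, 0.0), -135.0) [0.60028852 0.19590654 0.229     ] [[0.599, 0.194, 0.229], [0.599, 0.194, 0.229], [0.602, 0.198, 0.229], [0.602, 0.198, 0.229]]
yel [292. 185.] [291 185   3   1   3] [0.52149669 0.03118208 0.07      ]
yel [287.5 182.5] [287 182   2   2   2] [0.53073056 0.04787561 0.07      ]
yel [289. 184.] [289 184   1   1   1] [0.52516207 0.04227133 0.07      ]
```

View pics/dial.png

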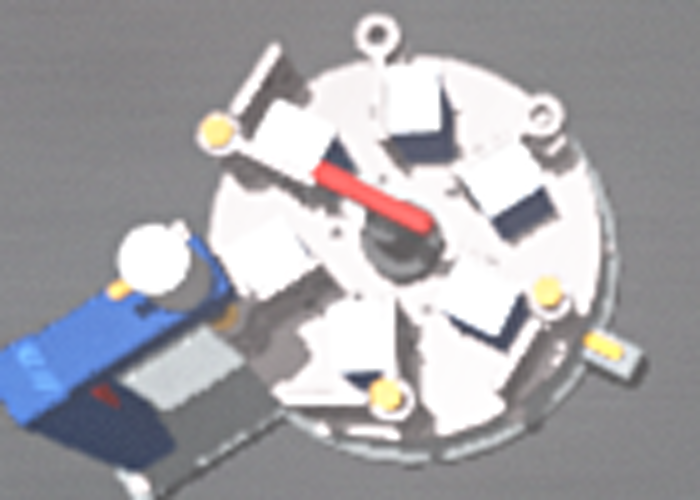

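View pics/rack.png

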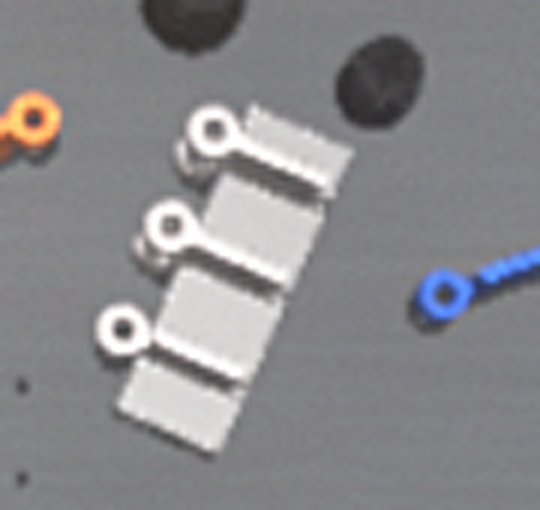

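The dial crop shows the tee from (315,173) to (435,228), the pointer at (605,345), and the next bare jamb knuckle at (545,115). In the rack crop the lowest leaf, at (122,330), has one knuckle; the other two show a second knuckle underneath. I'll move over the tee for a close look, checking the joint-6 range first.

Run:
```python
from h import *
c=camera_info("top")
P=lambda u,v,z,k=5,o=(170,115):onz(c,u/k+o[0],v/k+o[1],z)
a,b=P(315,173,.229),P(435,228,.229); t=(a+b)/2
ptr=P(605,345,.07); print("tee",t,np.linalg.norm(a-b),np.degrees(np.arctan2(*(a-b)[1::-1])),"ptr",ptr,np.linalg.norm((ptr-t)[:2]),np.degrees(np.arctan2(*(ptr-t)[1::-1])))
kn=P(122,330,.067,6,(340,135)); en=P(245,382,.096,6,(340,135)); print("leaf kn",kn,"free edge",en,np.linalg.norm((en-kn)[:2]),np.degrees(np.arctan2(*(en-kn)[1::-1])))
bar=np.arctan2(*(a-b)[1::-1])
best=None
for s in (1,-1):
    y=bar+s*np.pi/2
    q=[kin.inverse_kinematics([t[0],t[1],z],down(y+d)) for z,d in((.38,0),(.206,0),(.206,-np.pi/3))]
    print(s,np.degrees(y),[None if k is None else np.round(k,2).tolist() for k in q])
    if all(k is not None for k in q):
        m=max(abs(q[0][5]),abs(q[2][5]))
        if best is None or m<best[0]: best=(m,y)
print("chosen",best)
env.movep([t[0],t[1],.38],down(best[1]))
cv2.imwrite("pics/w1.png",grab_frame("wrist")[:,:,::-1]); 
s=env.state();print(s["time_s"],s["eef_pos"])
print(proj(camera_info("wrist"),t,True))
```

```text
tee [0.59492364 0.18074435 0.229     ] 0.08954386743171987 65.43446739972248 ptr [0.52520615 0.03491307 0.07      ] 0.16163938534670394 -115.55104136166533
leaf kn [ 0.50485441 -0.22036477  0.067     ] free edge [ 0.46899728 -0.29125686  0.096     ] 0.07944445983728922 -116.83023598612083
1 155.43446739972248 [[0.2, 0.29, 0.8, -0.0, 2.05, -2.51], [0.2, 0.25, 1.2, -0.0, 1.69, -2.51], [0.2, 0.25, 1.2, -0.0, 1.69, -1.46]]
-1 -24.565532600277525 [[0.2, 0.29, 0.8, -0.0, 2.05, 0.63], [0.2, 0.25, 1.2, -0.0, 1.69, 0.63], [0.2, 0.25, 1.2, -0.0, 1.69, 1.68]]
chosen (np.float64(1.6797403487961384), np.float64(-0.4287494263808469))
3.0667 [0.59513567 0.17982916 0.37982315]
[317.10843522 190.12610716]
```

View pics/w1.png

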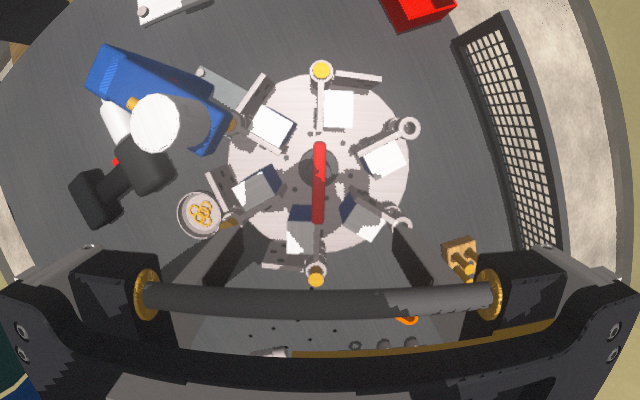

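The wrist view shows the tee bar vertical from (320,142) to (319,223), midway between the fingers. I'll refine it by mask, then descend, grip, turn 60° and release.

Run:
```python
from h import *
im=cv2.imread("pics/w1.png"); c=camera_info("wrist"); hsv=cv2.cvtColor(im,cv2.COLOR_BGR2HSV)
red=((hsv[...,0]<8)|(hsv[...,0]>172))&(hsv[...,1]>120)&(hsv[...,2]>60); red[:, :280]=0; red[:,360:]=0; red[:120]=0; red[240:]=0
ce,s,p=next(blobs(red,1)); r=cv2.minAreaRect(p.astype(np.float32)); bx=cv2.boxPoints(r); bx=bx[np.argsort(bx[:,1])]
a,b=[onz(c,*m,.227) for m in (bx[:2].mean(0),bx[2:].mean(0))]; t=(a+b)/2; d=a-b
ang=np.arctan2(d[1],d[0]); print(s,t,np.linalg.norm(d),np.degrees(ang))
assert abs(np.linalg.norm(d)-.09)<.012 and np.hypot(t[0]-.595,t[1]-.18)<.012
y=ang-np.pi/2; np.save("tee.npy",[t[0],t[1],y])
env.servo_line([t[0],t[1],.208],.15,down(y)); 
hand.clamp(); s=env.state(); print(s["time_s"],s["grip_width"]*94,s["grasp_force"],s["wrist_force"],s["eef_pos"])
q=np.array(s["q"])
for k in (1,2,3):
    env.movep([t[0],t[1],.208],down(y-k*np.pi/9)); s=env.state(); print(s["time_s"],s["wrist_force"],s["wrist_torque"],np.round(s["eef_pos"],4))
env.dwell(.2); hand.release(); env.dwell(.5)
env.servo_line([t[0],t[1],.38],.2); cv2.imwrite("pics/w2.png",grab_frame("wrist")[:,:,::-1]); print(env.state()["time_s"])
```

```text
[ 312  142   14   82 1003] [0.59892503 0.18601395 0.227     ] 0.08757284128195392 63.93105745341632
5.5667 13.748882564740075 29.999894499778748 [-0.01621029 -0.02831371  0.10932632] [0.59895346 0.18598123 0.2079906 ]
5.9917 [0.30783489 0.0353527  0.736271  ] [ 0.10367224 -0.16878281 -0.02272142] [0.599  0.1864 0.208 ]
6.4167 [ 1.9398513   2.78826362 -2.26656277] [ 0.49597336 -0.42298972  0.17137235] [0.5988 0.1864 0.208 ]
6.8417 [ 4.53713232  2.91327815 -1.89796884] [ 0.59253202 -0.84873294 -0.65404621] [0.6004 0.1865 0.208 ]
9.875
```

View pics/w2.png

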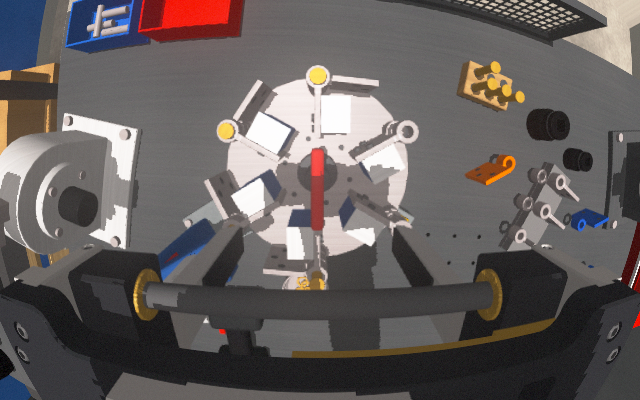

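The dial is one station on: the pointer is at (405,215) under a bare jamb, and the loaded hinge has moved round to (313,280). Next I'll look at the rack from above.

Run:
```python
from h import *
im=cv2.imread("pics/w2.png"); c=camera_info("wrist"); hsv=cv2.cvtColor(im,cv2.COLOR_BGR2HSV)
red=((hsv[...,0]<8)|(hsv[...,0]>172))&(hsv[...,1]>120)&(hsv[...,2]>60); red[:, :280]=0; red[:,360:]=0; red[:120]=0; red[240:]=0
ce,s,p=next(blobs(red,1)); r=cv2.minAreaRect(p.astype(np.float32)); bx=cv2.boxPoints(r); bx=bx[np.argsort(bx[:,1])]
a,b=[onz(c,*m,.227) for m in (bx[:2].mean(0),bx[2:].mean(0))]; print("tee now",(a+b)/2,np.degrees(np.arctan2(*(a-b)[1::-1])))
ax=np.load("tee.npy")[:2]
u=np.radians(-116.5); g=np.array([.507,-.218])+.041*np.array([np.cos(u),np.sin(u)])
env.movep([.55,-.05,.36],down(u+np.pi/2)); env.movep([*g,.24],down(u+np.pi/2)); env.dwell(.1)
im=grab_frame("wrist")[:,:,::-1]; cv2.imwrite("pics/w3.png",im); s=env.state();print(s["time_s"],s["q"][5],s["eef_pos"])
print(proj(camera_info("wrist"),[.507,-.218,.067],True))
cv2.imwrite("pics/w3c.png",cv2.resize(im[80:280,200:440],None,fx=3.2,fy=3,interpolation=cv2.INTER_CUBIC))
```

```text
tee now [0.59898345 0.18569314 0.227     ] 3.9316504393625693
12.2917 -0.12055255453001992 [ 0.48992548 -0.25371401  0.24148447]
[316.72247228 151.85163885]
```

View pics/w3.png

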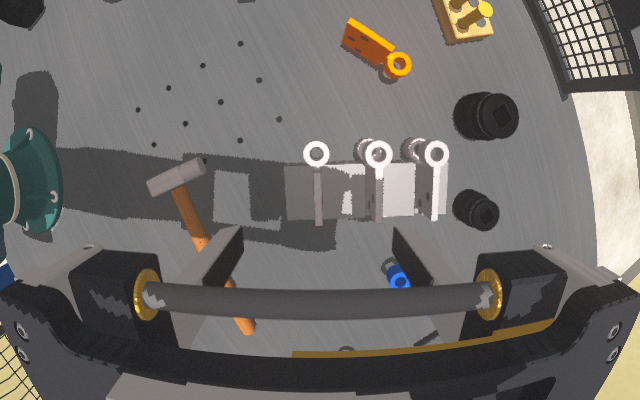

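The single-knuckle leaf is at (316,154) with its plate running to (319,225). It is aligned with the tool, and the double-knuckle spares are at (376,154) and (435,154). I'll measure its bore, ring and plate edge by mask.

```bash
cat >> h.py <<'E'
def ring(im,uv,w=22,thr=None):
    """bore centre (px) of bright ring near uv: innermost dark blob enclosed"""
    u,v=[int(round(x)) for x in uv]; k=8
    g=cv2.cvtColor(im[v-w:v+w+1,u-w:u+w+1],cv2.COLOR_BGR2GRAY); g=cv2.resize(g,None,fx=k,fy=k,interpolation=cv2.INTER_CUBIC)
    t,m=cv2.threshold(g,0 if thr is None else thr,255,cv2.THRESH_BINARY_INV+(cv2.THRESH_OTSU if thr is None else 0))
    out=[]
    for ce,s,p in blobs(m>0,12):
        if s[0]>0 and s[1]>0 and s[0]+s[2]<g.shape[1] and s[1]+s[3]<g.shape[0] and s[4]>400:
            out.append(((ce+.5)/k-.5+[u-w,v-w],s[2]/k,s[3]/k))
    return t,out
E
python3 - <<'E'
from h import *
im=cv2.imread("pics/w3.png"); c=camera_info("wrist")
t,o=ring(im,(316,154)); print(t,o)
for ce,w,h in o: print("bore top", onz(c,*ce,.067,True), "width mm",1e3*np.linalg.norm(onz(c,ce[0]-w/2,ce[1],.067,True)-onz(c,ce[0]+w/2,ce[1],.067,True)))
g=cv2.cvtColor(im,cv2.COLOR_BGR2GRAY).astype(int)
for v in (178,190,200,210,218,222,226,230): print(v,g[v,308:330])
E
```

```text
182.0 [(array([316.08470928, 153.44438817]), np.float64(14.0), np.float64(14.125))]
bore top [ 0.5055664  -0.21928855  0.067     ] width mm 15.636309215593846
178 [113 111 115 114 117 116 137 139 141 143 143 146 129 118 113 114 111 112
 113 115 112 112]
190 [112 107 111 110 112  96 128 137 137 141 136 137 139 124 105 110 112 109
 111 113 110 111]
200 [107 110 110 108 109 110 129 141 138 138 137 139 139 114  91 113 111 112
 110 110 111 109]
210 [110 109 107 111 110 108 105 125 139 139 141 137 139 124 101 110 108 109
 111 109 111 108]
218 [107 109 105 110 109 108 108 123 134 135 135 139 134 129 109 103 102 105
 104  96 100  97]
222 [ 77  78  76  76  77  76  72 112 138 135 132 133 133 134 114  78  76  78
  79  82  80  80]
226 [79 77 75 74 75 73 78 79 81 82 82 69 66 67 78 76 79 73 75 79 78 83]
230 [78 72 74 75 77 76 75 78 78 77 80 75 73 76 76 72 76 78 77 80 75 77]
```

Run:
```python
from h import *
c=camera_info("wrist")
K=np.array([.50557,-.21929])
a=onz(c,316.4,180,.096,True)[:2]; b=onz(c,318.6,222,.096,True)[:2]; e=onz(c,318.7,224.3,.096,True)[:2]
print("plate dir",np.degrees(np.arctan2(*(b-a)[::-1])),"knuckle->edge",np.degrees(np.arctan2(*(e-K)[::-1])),np.linalg.norm(e-K))
u=np.arctan2(*(e-K)[::-1]); d=np.array([np.cos(u),np.sin(u)]); n=np.array([-d[1],d[0]])
print("off-line a,b",(a-K)@n,(b-K)@n)
g=K+.041*d; 
# outside direction: away from the neighbours (towards lower x)
out=n if n[0]<0 else -n; print("grip",g,"out",out, "deg",np.degrees(u))
yaw=u+np.pi/2
env.servo_line([*(g+.006*out),.14],.15,down(yaw)); env.servo_line([*(g+.006*out),.075],.08)
s=env.state(); print(s["wrist_force"])
env.servo_line([*(g+.0005*out),.075],.02); hand.clamp(); s=env.state()
print(s["time_s"],s["grip_width"]*94,s["grasp_force"],s["wrist_force"],s["eef_pos"])
env.servo_line([*g,.20],.08); env.dwell(.2)
s=env.state(); print(s["time_s"],s["grip_width"]*94,s["wrist_force"],s["wrist_torque"])
im=grab_frame("wrist")[:,:,::-1]; cv2.imwrite("pics/w4.png",im)
```

```text
plate dir -113.43237330174854 knuckle->edge -114.15471112640407 0.07342928199777062
off-line a,b -0.0005865790868517691 -1.0811583426705712e-05
grip [ 0.48879272 -0.2567002 ] out [-0.91244385  0.40920193] deg -114.15471112640407
[0.45721094 0.71540163 0.2989752 ]
15.7667 7.882613767519684 29.994970858097076 [ 0.36107696  0.61110069 -0.39925245] [ 0.48841361 -0.25653917  0.07501456]
17.6833 7.922900692915843 [-0.47270295  0.8335109  -4.39206611] [-0.05114304 -0.02566185 -0.04080495]
```

View pics/w4.png

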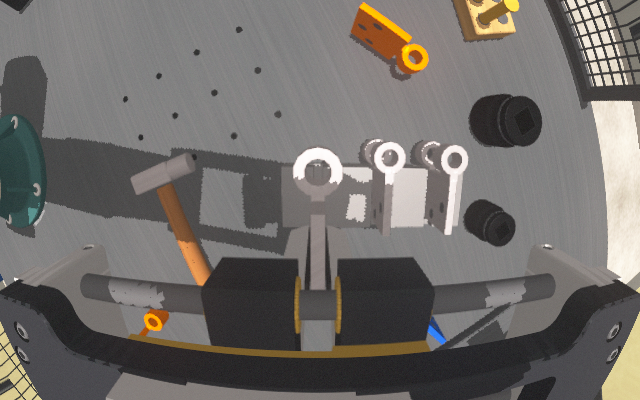

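Held well: the plate is between the pads and the knuckle is at (317,172). Next I'll move to a standoff 80 mm outside the load position, with the leaf at its final height.

Run:
```python
from h import *
im=cv2.imread("pics/w4.png"); c=camera_info("wrist"); s=env.state()
for ce,w,h in ring(im,(317,172),32)[1]:
    p=onz(c,*ce,s["eef_pos"][2]-.008,True); print("held bore",ce,w,h,"fwd/lat rel tcp (tool)",R.from_quat(np.array(s["tcp_rot"])[[1,2,3,0]]).inv().apply(p-s["eef_pos"]), "wid",1e3*np.linalg.norm(onz(c,ce[0]-w/2,ce[1],.192,True)-onz(c,ce[0]+w/2,ce[1],.192,True)))
ax=np.array([.599,.1857]); u=np.radians(-115.5); d=np.array([np.cos(u),np.sin(u)])
g=ax+.251*d
env.servo_line([*s["eef_pos"][:2],.26],.2); env.movep([*g,.26],down(u+np.pi/2)); env.servo_line([*g,.150],.12); env.dwell(.2)
im=grab_frame("wrist")[:,:,::-1].copy(); cv2.imwrite("pics/w5.png",im); s=env.state();print(s["time_s"],s["eef_pos"],s["wrist_force"])
c=camera_info("wrist"); print("pred jamb top",proj(c,[*(ax+.13*d),.171],True))
cv2.imwrite("pics/w5c.png",cv2.resize(im[60:260,200:440],None,fx=3,fy=3,interpolation=cv2.INTER_CUBIC))
```

```text
20.3667 [ 0.49134189 -0.04088492  0.15076047] [ 0.6273776  -0.24027879 -3.3240841 ]
pred jamb top [316.86011395  21.75637437]
```

View pics/w5c.png

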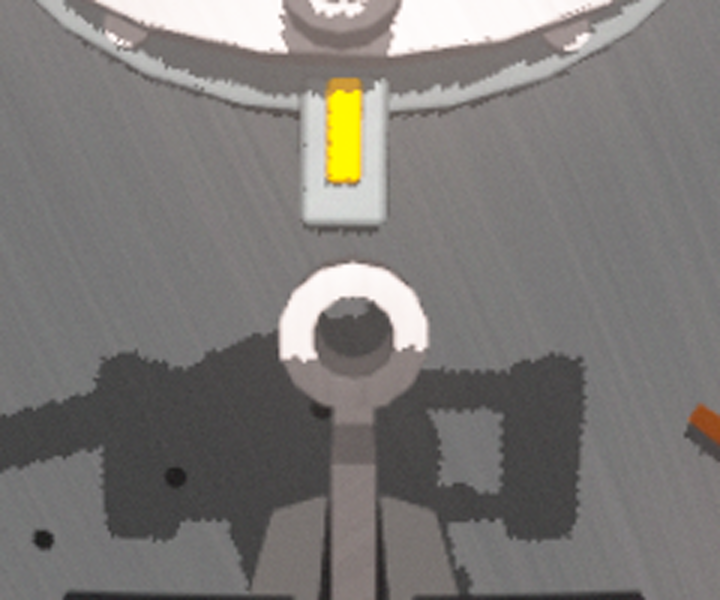

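The held knuckle is at crop (353,336), image (318,172), and the pointer is at crop x=344. The jamb knuckle is at the very top of the image, so I'll close in to 45 mm for a better view.

Run:
```python
from h import *
ax=np.array([.599,.1857]); u=np.radians(-115.5); d=np.array([np.cos(u),np.sin(u)])
env.servo_line([*(ax+.216*d),.150],.08); env.dwell(.2)
im=grab_frame("wrist")[:,:,::-1].copy(); cv2.imwrite("pics/w6.png",im); s=env.state();print(s["time_s"],s["eef_pos"])
c=camera_info("wrist"); print("pred jamb top",proj(c,[*(ax+.13*d),.171],True))
cv2.imwrite("pics/w6c.png",cv2.resize(im[40:200,240:400],None,fx=5,fy=3.75,interpolation=cv2.INTER_CUBIC))
```

```text
21.2083 [ 0.50590206 -0.00955182  0.15001355]
pred jamb top [317.41686407  88.2145982 ]
```

View pics/w6c.png

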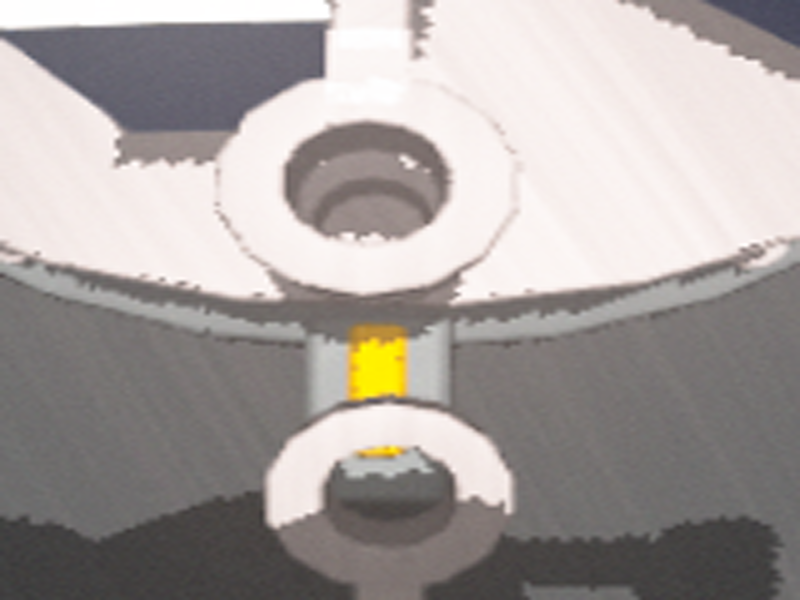

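Run:
```python
from h import *
c=camera_info("wrist"); s=env.state(); f=lambda x,y,z:onz(c,240+x/5,40+y/3.75,z,True)
u=np.radians(-115.5); d=np.array([np.cos(u),np.sin(u)]); n=np.array([-d[1],d[0]])
J=f(367,182.5,.171)[:2]; H=onz(c,317.85,172,s["eef_pos"][2]-.008,True)[:2]; ax=np.array([.599,.1857]); t=np.array(s["eef_pos"])[:2]
print("J",J,"r,ang",np.linalg.norm(J-ax),np.degrees(np.arctan2(*(J-ax)[::-1])),"bore w",np.linalg.norm(f(284,182,.171)-f(449,182,.171)),"outer",np.linalg.norm(f(216,182,.171)-f(520,182,.171)))
print("H rel tcp d,n",(H-t)@d,(H-t)@n,"outer w",np.linalg.norm(f(265,495,.142)-f(514,495,.142)),"bore",np.linalg.norm(f(325,490,.142)-f(456,490,.142)))
print("J-H d,n",(J-H)@d,(J-H)@n)
# top of plate direction of jamb
a=f(372,30,.171)[:2]; print("jamb plate dir",np.degrees(np.arctan2(*(J-a)[::-1])))
```

```text
J [0.54120234 0.06899417] r,ang 0.13023371569009468 -116.34655658816037 bore w 0.015824072722482097 outer 0.029218564719032756
H rel tcp d,n -0.04110465740523517 0.00019047957943986796 outer w 0.02918695011790069 bore 0.01532026644870676
J-H d,n -0.04498695927614106 -0.0021438830830929415
jamb plate dir -116.82359984108432
```

The measurements are consistent: jamb radius 130.2 mm, held knuckle 41.1 mm ahead of the TCP, bore widths as given. I'll align, insert and check the height with very light touches.

Run:
```python
from h import *
J=np.array([.5412,.0690]); u=np.radians(-116.4); d=np.array([np.cos(u),np.sin(u)]); n=np.array([-d[1],d[0]])
g=lambda r:J+d*(.0411+r)-n*.0002
env.servo_line([*g(.045),.150],.05,down(u+np.pi/2)); env.dwell(.1); f0=np.array(env.state()["wrist_force"])
for r in (.030,.020,.012,.006,.002,0):
    env.servo_line([*g(r),.150],.04); f=np.array(env.state()["wrist_force"])-f0; print(r,np.round(f,2))
    if np.linalg.norm(f)>5: print("STOP"); raise SystemExit
env.dwell(.2); f0=np.array(env.state()["wrist_force"]); lim=[]
for s in (-1,1):
    for k in range(4,14):
        z=.150+s*k*.0005; env.servo_line([*g(0),z],.02); env.dwell(.05)
        st=env.state(); f=np.array(st["wrist_force"])-f0
        if abs(f[2])>1.2: break
    print(s,k,st["eef_pos"][2],np.round(f,2)); lim.append(st["eef_pos"][2])
    env.servo_line([*g(0),.150],.02)
env.dwell(.2); st=env.state(); print(st["time_s"],st["eef_pos"],np.array(st["wrist_force"])-f0,"mid",np.mean(lim))
im=grab_frame("wrist")[:,:,::-1].copy()
cv2.imwrite("pics/w7c.png",cv2.resize(im[110:240,240:400],None,fx=5,fy=4.5,interpolation=cv2.INTER_CUBIC))
```

```text
0.03 [-0.81  1.5   0.45]
0.02 [-0.35  0.57 -0.69]
0.012 [-1.01 -0.24  0.21]
0.006 [-0.29 -1.09 -0.64]
0.002 [ 0.05 -0.1   0.05]
0 [-0.74 -0.6  -0.01]
-1 9 0.14601370649114828 [ 0.23 -1.06  2.96]
1 9 0.154079872746594 [ 1.82  0.12 -2.62]
28.3833 [0.52284614 0.03224323 0.15020814] [ 0.79680732 -0.51903994 -0.35669752] mid 0.15004678961887113
```

View pics/w7c.png

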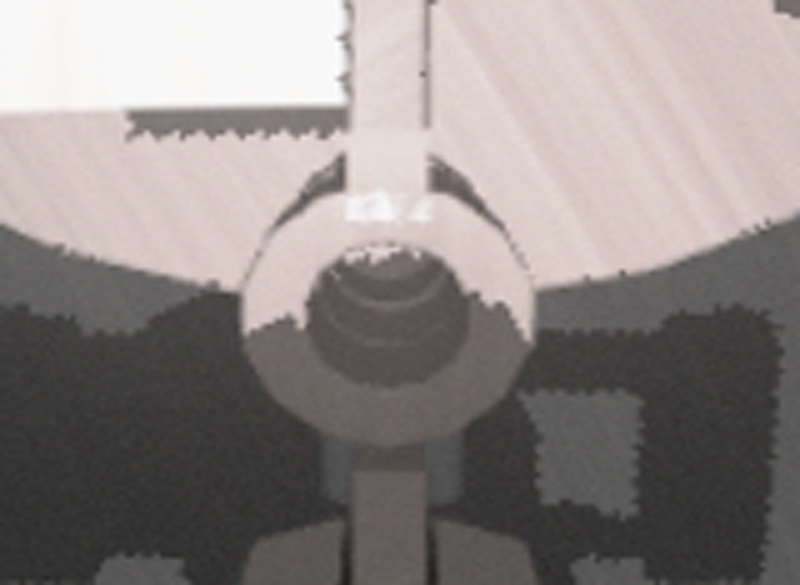

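The knuckle sits between the other two. The bores are in line at crop (388,310), and the touch limits of 146.0 and 154.1 mm centre on the present height. I'm handing it in.

Run:
```python
from h import *
env.dwell(.3); print(env.hand_in())
```

```text
the job is handed in; nothing more can be done
None
```

I turned the dial one station and let it settle. I then handed in the job with the leaf held steady in the jamb gap, bores in line and height centred to about 0.2 mm; the verdict was not shown.

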